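# Fit the drive spindle to the tube rotator stand

### The job

Take the long spindle out of the white parking block, thread it blade first down through both bearing plates of the rotator stand, and feel for the slot of the sprung drive hub underneath by turning the spindle under light pressure until the blade drops in. Leave it fully seated in the hub and upright, and let go. Be gentle throughout: never force the spindle against the stand or let it drop, and leave the short spindle and everything else on the bench where they are.

Things in the scene. Friction and masses are not known exactly. Their poses are not given: they have to be found in the camera images.
- long_spindle: Long steel spindle, 155 mm, 0.15 kg, standing blade down in one hole of the parking block. Origin: centre of the blade's end face (bottom); own z up the shaft. From the origin up: flat blade 0-12 mm, 11 mm wide along own x, 5 mm thick along y (last 3 mm 9 x 3.6); round shaft 12 mm diameter, 12-120 mm, with a small cone at its lower end; black head 120-155 mm. Half a turn about z changes nothing
- long_grip (a point): Centre of the long spindle's black flat-sided grip head, on its axis 140 mm above the blade end. The head is 35 mm high, 24 mm along own x (the blade's wide way) and 14 mm along own y; grip it from above across the 14 mm
- short_spindle: A spindle of the same make, but only 111 mm long (head 76-111 mm above its blade end), in the other hole of the parking block; not to be moved. Origin and axes as for the long one
- park: White fixed parking block 130 x 52 mm and 70 mm high on a 144 x 64 mm foot, long side along own x, with two upright round holes of 14.5 mm, 60 mm deep, at own x = -36 and +36 mm. Origin: centre of the underside, on the worktop
- stand: Fixed rotator stand: grey base, two steel posts at own x = +39, y = +-36 mm (tops at z = 126 mm), two level aluminium bearing plates (own x -23 to +51, y -46 to +46 mm, 10 mm thick) and a grey housing with the drive hub at the bottom. Origin: on the vertical axis of the bearing holes, underside of the base. Nothing may press on it with more than 25 N (fingers 15 N)
- upper_mouth (a point): Centre of the upper bearing hole (round, 14 mm, for the 12 mm spindle) at the top face of the upper plate, 122 mm above the worktop
- lower_mouth (a point): Centre of the lower bearing hole (round, 14 mm) at the top face of the lower plate, 72 mm above the worktop
- hub_face (a point): Centre of the hidden steel hub's top face, 32 mm above the worktop; its slot is 14 x 6.5 mm, 13 mm deep. The slot's heading is measured nowhere: its long way lies anywhere within 0.7 rad of the stand's own x. The hub is sprung: yields downward from 4 N, 10 N at 6 mm, then a rigid stop; it turns only above 0.1 N m, so light rubbing does not turn it
- seat (a point): Point on the bearing axis, 20 mm above the worktop, where the long spindle's blade end is when fully seated, shoulder on the hub: 12 mm below the hub's free top face. The blade enters the slot when turned to within about 0.12 rad of it; then the pressed hub springs back up and the push vanishes
- timer: White timer 58 x 58 x 19 mm lying on the worktop, a bystander. Origin: centre of its underside
- tape_roll: Roll of tan tape, 76 mm across, 18 mm high, lying flat, a bystander. Origin: centre of its underside
- calculator: Black pocket calculator 125 x 72 x 14 mm, a bystander. Origin: centre of its underside
- forceps: Steel forceps 125 x 14 x 11 mm lying flat, a bystander. Origin: centre of its underside
- reagent_bottle: Brown bottle with black cap, 56 mm diameter, 105 mm high, a bystander. Origin: centre of its underside

How it is judged:
On the way, in this order (a step that is already met when the one before it is completed fails the run):
1. the long spindle's blade has entered the upper bearing from above (horizontal distance between long_spindle and upper_mouth below 0.004 m and z of long_spindle in the frame of upper_mouth between -0.03 and -0.006 m), for 0.05 s.
2. the spindle has gone on through the lower bearing as well (horizontal distance between long_spindle and lower_mouth below 0.004 m and z of long_spindle in the frame of lower_mouth below -0.015 m and angle between long_spindle's own z axis and vertical below 0.08 rad), for 0.1 s.
At the end, for the whole second after the job is handed in: The long spindle stands at rest in the stand, through both bearings, its blade end within 4 mm sideways and not more than 4 mm above the fully seated point (so the blade is in the hub's slot), upright within 0.06 rad (horizontal distance between long_spindle and seat below 0.004 m and z of long_spindle in the frame of seat below 0.004 m and angle between long_spindle's own z axis and vertical below 0.06 rad and linear speed of long_spindle below 0.02 m/s); the robot touches nothing.
It fails at once if spindle and stand press on each other with more than 25 N (contact force between long_spindle and stand above 25 N).
It fails at once if the spindle drops through the bearings (faster than 0.35 m/s) (horizontal distance between long_spindle and upper_mouth below 0.004 m and z of long_spindle in the frame of upper_mouth below 0 m and linear speed of long_spindle above 0.35 m/s).
It fails at once if the robot's arm or fingers press on the stand with more than 15 N (contact force between any of the fingers, the arm and stand above 15 N).
It fails at once if the short spindle or another bystander is moved by more than 20 mm (distance of any of short_spindle, timer, tape_roll, calculator, forceps, reagent_bottle from where it was at the start of the episode above 0.02 m).
It also fails if it takes over 64 s, if anything falls off the work surface, if the arm or the gripper's body presses on something with over 40 N, if the wrist force passes 120 N, or if a joint passes its speed limit or range.

### The arm

A 6-joint arm with a two-finger parallel gripper is mounted at the origin on a cart in front of the work surface, level with it; the furniture and walls round the work are solid. World frame = base frame: x ahead of the robot, y to its left, z up, the work surface at z = 0. Lengths are in m, angles in rad, forces in N, time in s.
With the tool pointing down it reaches from about 0.375 to 0.975 m from the base axis. Payload 3.8 kg.
Tool frame: the origin (TCP) lies at the very end of the fingers, on their centre line; the grasp point (between the pads) lies 19 mm behind it (grip_depth is the distance from the TCP to the grasp point, in m); z points along the fingers, y is the line along which they close (so a half turn about z gives the same grasp; the last joint's range is limited). The gripper opens to 88 mm and grips with 3 to 60 N. Pads are 18 mm wide; open, the fingers measure 123 mm over their backs; the gripper's body (75 mm by 187 mm) begins 45 mm behind the grasp point.
Start: joints at [1.156, 0.264, 1.604, -0, 1.274, -0.037], TCP at [0.249, 0.627, 0.239] pointing down, gripper open.
Joint ranges: [-2.63, 2.63], [-0.94, 2.18], [0.31, 2.57], [-1.31, 4.45], [0, 2.66], [-2.55, 2.55]. Speed limits (rad/s): [2.57, 2.57, 3.14, 3.14, 3.14, 3.14].

### API

Orientations are given as a unit quaternion [w, x, y, z].
In Python, from station import goto, servo_line, movej, set_gripper, hold, inverse_kinematics, observe, read_camera, camera_info, PlanningError, finish_job, cut_out, place_of, grip_depth gives the robot as it stands. Calls block until the motion is done:
- goto(position, orientation): joint-space move of the TCP to a pose.
- servo_line(position, orientation=None, rate=0.15, until_force=None): straight line of the TCP; orientation=None keeps the orientation; rate is the mean speed in m/s. With until_force (N) it stops when the force on the tool has changed by that much, and returns True; else False.
- movej(angles): joint-space move.
- set_gripper(opening): finger opening in m; the grip force is fixed at half the most; returns when the fingers have stopped.
- hold(seconds).
- inverse_kinematics(position, orientation): joint angles nearest the present ones, or None.
- observe(): the state.
- read_camera(name): name is "scene" or "top" or "wrist"; returns the picture (480x640x3 uint8, red, green, blue); there is no depth.
- camera_info(name): a dict with "fx", "fy", "cx", "cy" (pixels), "pose" (4x4, takes a point from camera to world coordinates). Camera axes: x right, y down, z forward; pixel columns grow to the right and rows downward; lengths in m; the calibration is good to about 2 mm. A picture is of the moment at which its call begins: read the wrist's pose just before it. camera_info takes no time and is no camera call; for the wrist camera it gives the pose at the moment of the call.
A pose or a line that the arm cannot do raises PlanningError and nothing moves.
- finish_job(): hands the job in; it is judged then, once.
Trained networks look in the newest picture that a camera, given by its name, has taken for a name from the list of things; names that differ only in an ending like _2 or _b are one class to them, and where a whole thing is asked for, a point or a joint stands for the part that bears it (a point fixed in the world has none). Each returns a list of dicts, best first, with "conf" (0 to 1); they miss things now and then, are a little off and sometimes report something else, mostly with a low value. They report only what shows in the picture. A call takes as long as a camera call.
- cut_out(camera, name): "region" (480x640 bool, what is visible of it) and "point" ([row, column] in pixels, amid what is visible of it).
- place_of(camera, name): "point" ([row, column] in pixels: a listed point, or the origin of a listed thing).
The state is a dict: "time": time; "qpos": joint angles; "joint_velocities": joint speeds; "effort": joint torques, N m; "tool_pos": TCP position; "eef_rot": TCP orientation; "contact_force": force on the tool from outside, world axes, zero at the start; "moment": the same for the moment, N m; "width": finger opening in m; "gripper_force": force on a finger pad.
Only numpy, scipy, OpenCV 4.12 (cv2) and the standard library are available. Lean on these libraries where they do the work, as an engineer would, in place of code of your own. Each camera call takes 0.05 s, during which the arm holds its last target. There are 200 camera calls.

## Working session

There is one attempt and no reset: what is moved stays moved. The work goes in short steps, each a Python script; the robot and the scene stay as the last script left them, time stands still between calls to the robot, and variables do not carry over. Pictures are saved under pics/ and viewed, at most 10 in all, crops included, and the job is handed in when it is done.

```bash
mkdir -p pics; ls; python3 - <<'E'
from station import *
import cv2,numpy as np
np.set_printoptions(precision=4,suppress=True)
for c in ("scene","top"):
    im=read_camera(c); cv2.imwrite(f"pics/{c}1.png",im[:,:,::-1]); i=camera_info(c)
    print(c,i["fx"],i["cx"],i["cy"]);print(np.array(i["pose"]))
    for n in ("long_spindle","long_grip","short_spindle","park","stand","upper_mouth","lower_mouth"):
        print(n,[(np.round(d["point"],1),round(d["conf"],2)) for d in place_of(c,n)][:3])
print(grip_depth,observe())
E
```

```text
pics
station.py
scene 487.4170582339532 326.2930871079084 241.75654395038652
[[ 0.8884 -0.1979  0.4143 -0.033 ]
 [-0.459  -0.406   0.7902 -1.2389]
 [ 0.0119 -0.8922 -0.4515  0.7206]
 [ 0.      0.      0.      1.    ]]
long_spindle [(array([242.2, 331.5]), 0.57)]
long_grip [(array([269.1, 383.1]), 0.82)]
short_spindle []
park [(array([326.2, 359.9]), 0.71)]
stand [(array([281.1, 329.8]), 0.93)]
upper_mouth [(array([241.8, 330.7]), 0.7)]
lower_mouth [(array([258.6, 329.2]), 0.64)]
top 507.3150734121256 321.6203067600196 238.4768350959687
[[-0.0244 -0.9935  0.1108  0.3989]
 [-0.9997  0.024  -0.0045 -0.1349]
 [ 0.0018 -0.1109 -0.9938  1.5261]
 [ 0.      0.      0.      1.    ]]
long_spindle [(array([243.7, 416.8]), 0.49)]
long_grip [(array([239.9, 425.3]), 0.52)]
short_spindle [(array([271.3, 410.6]), 0.53)]
park [(array([258.2, 413.9]), 0.63)]
stand [(array([247.2, 339. ]), 0.91)]
upper_mouth [(array([243.9, 338.6]), 0.62)]
lower_mouth [(array([246.1, 342.8]), 0.85), (array([278.5, 240.8]), 0.61)]
0.0187 {'time': 0.8, 'qpos': array([ 1.1561,  0.2638,  1.604 ,  0.    ,  1.2737, -0.0369]), 'joint_velocities': array([ 0.0014,  0.0002, -0.0004, -0.0005, -0.0003, -0.0009]), 'effort': array([ -0.0014, -50.1954, -35.7232,   0.0727,   0.0178,   0.    ]), 'tool_pos': array([0.249 , 0.6274, 0.2388]), 'eef_rot': array([0.    , 0.1878, 0.9822, 0.    ]), 'contact_force': array([-0.1009, -0.387 ,  0.3281]), 'moment': array([-0.0003, -0.0114, -0.0027]), 'gripper_force': 0.0, 'width': 0.08788751369658662}
```

View pics/scene1.png

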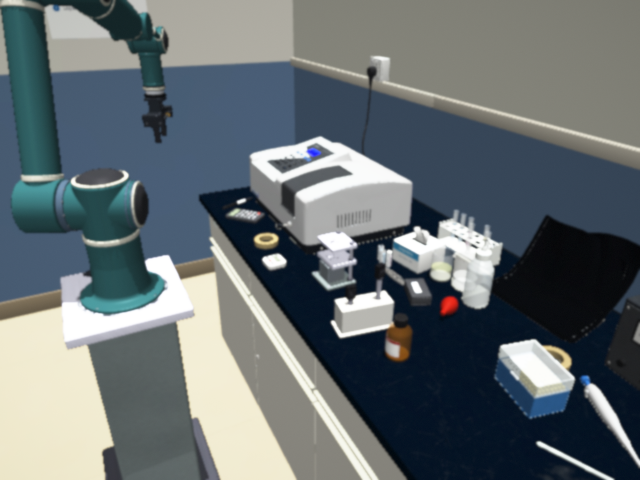

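View pics/top1.png

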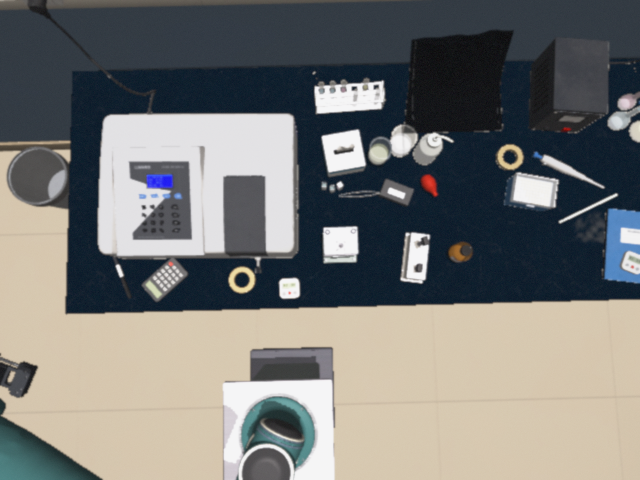

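```bash
cat > h.py <<'E'
from station import *
import numpy as np, cv2
np.set_printoptions(precision=4,suppress=True)
def ray(c,p,i=None):
    i=i or camera_info(c);T=np.array(i["pose"])
    d=T[:3,:3]@np.array([(p[1]-i["cx"])/i["fx"],(p[0]-i["cy"])/i["fy"],1]);return T[:3,3],d/np.linalg.norm(d)
def atz(c,p,z,i=None):
    o,d=ray(c,p,i);return o+d*(z-o[2])/d[2]
def proj(i,P):
    T=np.array(i["pose"]);q=(np.asarray(P)-T[:3,3])@T[:3,:3]
    return np.stack([i["fy"]*q[...,1]/q[...,2]+i["cy"],i["fx"]*q[...,0]/q[...,2]+i["cx"]],-1)
E
python3 - <<'E'
from h import *
print("up",atz("scene",(241.8,330.7),.122),atz("top",(243.9,338.6),.122))
print("low",atz("scene",(258.6,329.2),.072),atz("top",(246.1,342.8),.072))
print("grip",atz("scene",(269.1,383.1),.15),atz("top",(239.9,425.3),.15))
print("park",atz("scene",(326.2,359.9),0),atz("top",(258.2,413.9),0))
print("stand",atz("scene",(281.1,329.8),0),atz("top",(247.2,339.),0))
print("short",atz("top",(271.3,410.6),0.01))
E
```

```text
up [ 0.5269 -0.1967  0.122 ] [ 0.5391 -0.1881  0.122 ]
low [ 0.5221 -0.1986  0.072 ] [ 0.5374 -0.2019  0.072 ]
grip [ 0.5451 -0.4244  0.15  ] [ 0.5416 -0.424   0.15  ]
park [ 0.4923 -0.4195  0.    ] [ 0.5025 -0.4185  0.    ]
stand [ 0.5241 -0.2006  0.    ] [ 0.5412 -0.1937  0.    ]
short [ 0.4629 -0.405   0.01  ]
```

The scene and top views show the park block (scene ~(360,315)), with the long spindle in its far hole at world (0.54, -0.42) and the stand at about (0.53, -0.195). Next I take closer wrist views.

```bash
python3 - <<'E'
from h import *
o=observe();p=o["tool_pos"]
servo_line([p[0],p[1],.42],rate=.3)
q=[0,1,0,0]
for k,(x,y) in enumerate([(.46,-.40),(.45,-.22)]):
    goto([x,y,.36],q); hold(.3)
    i=camera_info("wrist");im=read_camera("wrist");cv2.imwrite(f"pics/w{k}.png",im[:,:,::-1])
    print(k,observe()["time"],observe()["tool_pos"],i["fx"],np.array(i["pose"]).tolist())
    for n in ("long_spindle","long_grip","short_spindle","park","stand","upper_mouth","lower_mouth"):
        for d in place_of("wrist",n)[:2]:
            z={"long_grip":.15,"long_spindle":.01,"short_spindle":.01,"upper_mouth":.122,"lower_mouth":.072}.get(n,0)
            print(n,np.round(d["point"],1),round(d["conf"],2),atz("wrist",d["point"],z,i))
E
```

```text
0 5.5583 [ 0.4601 -0.3999  0.36  ] 373.5698547585303 [[0.0007501384189345687, -0.9549339069522222, -0.2968175713217052, 0.5372558456473647], [-0.9999995350136309, -0.0005364540608139693, -0.0008013673074602594, -0.39954936579357], [0.0006060238223603488, 0.2968180344419857, -0.9549338653357737, 0.5062857480646648], [0.0, 0.0, 0.0, 1.0]]
long_spindle [142.7 437. ] 0.66 [ 0.5148 -0.5451  0.01  ]
long_spindle [120.8 342.7] 0.63 [ 0.5416 -0.4233  0.01  ]
long_grip [123.4 355.3] 0.85 [ 0.5381 -0.4281  0.15  ]
short_spindle [177.5 335.5] 0.83 [ 0.4702 -0.4149  0.01  ]
stand [129.1 164. ] 0.68 [ 0.5312 -0.1919  0.    ]
upper_mouth [128.4 111.8] 0.62 [ 0.5333 -0.1906  0.122 ]
upper_mouth [139.8 439.2] 0.55 [ 0.5227 -0.5142  0.122 ]
1 7.0083 [ 0.4501 -0.2209  0.3597] 373.5698547585303 [[-0.0012252567896953958, -0.9547471066123692, -0.29741630950757697, 0.5272713910907963], [-0.9999991449685645, 0.0013057172257758963, -7.186559922177604e-05, -0.22101172046386214], [0.0004569550714726843, 0.29741596715346985, -0.9547478901124773, 0.5059199408030703], [0.0, 0.0, 0.0, 1.0]]
long_grip [107.5 552.1] 0.93 [ 0.5413 -0.426   0.15  ]
park [142.7 471.1] 0.82 [ 0.5037 -0.414   0.    ]
stand [118.9 302.8] 0.74 [ 0.5337 -0.1938  0.    ]
upper_mouth [120.7 293.2] 0.7 [ 0.5305 -0.1909  0.122 ]
lower_mouth [114.9 297.5] 0.66 [ 0.537  -0.1919  0.072 ]
```

View pics/w0.png

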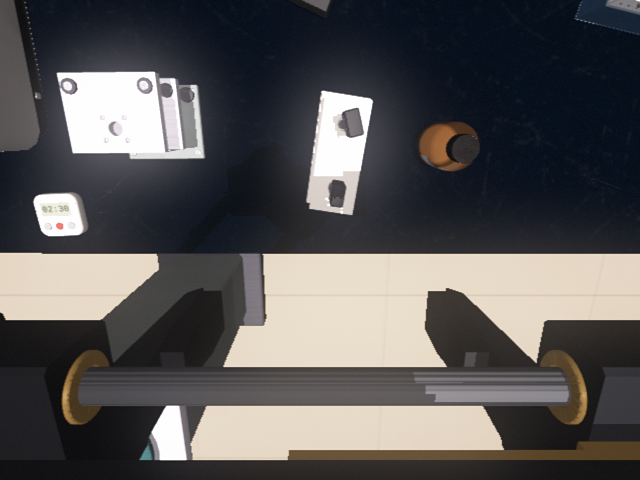

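View pics/w1.png

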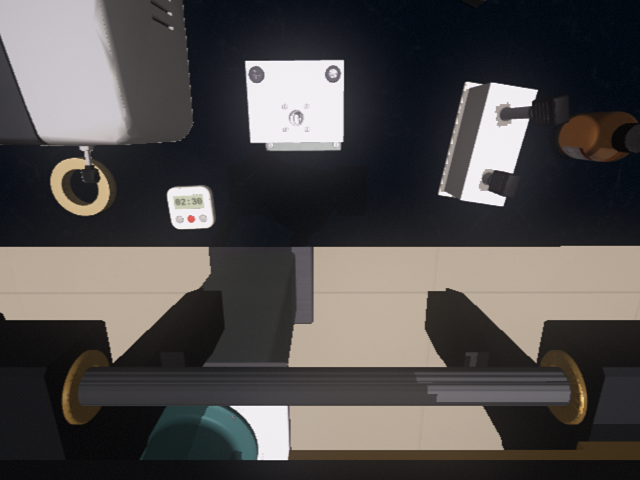

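w0 shows the long head at ~(122,350), the short head at (193,338) and the plate hole at (128,116). In w1 the plate spans (60–142, 246–344) with its hole at (117,296). I'll take closer views from opposite tool yaws so the calibration error cancels.

```bash
cat >> h.py <<'E'
def Q(a): return [0,np.cos(a/2),np.sin(a/2),0]
E
python3 - <<'E'
from h import *
tiles=[]
for name,P,zt in (("stand",np.array([.534,-.191]),.122),("park",np.array([.539,-.425]),.165)):
  for a in ((0,np.pi) if name=="stand" else (np.pi,0)):
    try:
        goto([P[0]+.02*np.cos(a),P[1],.30],Q(a))
    except PlanningError as e: print(name,a,e); continue
    hold(.3)
    i=camera_info("wrist");im=read_camera("wrist");np.savez(f"v_{name}_{int(a>1)}.npz",im=im,**{k:np.array(v) for k,v in i.items() if k in("fx","fy","cx","cy","pose")})
    c=proj(i,[P[0],P[1],zt]).round().astype(int);print(name,a,c,observe()["time"],observe()["tool_pos"],observe()["qpos"][5])
    for n,z in (("upper_mouth",.122),("lower_mouth",.072),("long_grip",.15),("stand",0),("park",0)):
        for d in place_of("wrist",n)[:1]: print("  ",n,round(d["conf"],2),atz("wrist",d["point"],z,i))
    r0=max(0,min(480-200,c[0]-100));c0=max(0,min(640-260,c[1]-130))
    tiles.append(cv2.resize(im[r0:r0+200,c0:c0+260],(390,300),interpolation=cv2.INTER_CUBIC));print("  crop",r0,c0)
m=np.vstack([np.hstack(tiles[:2]),np.hstack(tiles[2:4])]);cv2.imwrite("pics/t.png",m[:,:,::-1])
E
```

```text
stand 0 [236 323] 8.2667 [ 0.5537 -0.1916  0.3013] 1.1961786244563337
   upper_mouth 0.81 [ 0.5321 -0.1922  0.122 ]
   lower_mouth 0.7 [ 0.5325 -0.1957  0.072 ]
   long_grip 0.84 [ 0.54   -0.4274  0.15  ]
   stand 0.71 [ 0.5309 -0.1928  0.    ]
   park 0.89 [ 0.4999 -0.4123  0.    ]
  crop 136 193
stand 3.141592653589793 [236 324] 11.5417 [ 0.514 -0.191  0.3  ] -1.971971266803105
   upper_mouth 0.71 [ 0.5375 -0.1949  0.122 ]
   lower_mouth 0.9 [ 0.5364 -0.1939  0.072 ]
   long_grip 0.82 [ 0.5364 -0.4236  0.15  ]
   stand 0.81 [ 0.5357 -0.1952  0.    ]
   park 0.69 [ 0.5007 -0.4196  0.    ]
  crop 136 194
park 3.141592653589793 [251 322] 13.075 [ 0.5195 -0.424   0.3005] -2.294008681034484
   upper_mouth 0.73 [ 0.5347 -0.1941  0.122 ]
   long_grip 0.6 [ 0.5383 -0.4236  0.15  ]
   stand 0.64 [ 0.5355 -0.1958  0.    ]
   park 0.75 [ 0.5024 -0.4196  0.    ]
  crop 151 192
park 0 [252 324] 16.3583 [ 0.559 -0.425  0.3  ] 0.8852330430385918
   upper_mouth 0.92 [ 0.5336 -0.1904  0.122 ]
   lower_mouth 0.3 [ 0.5471 -0.2294  0.072 ]
   long_grip 0.6 [ 0.54   -0.4277  0.15  ]
   stand 0.87 [ 0.5311 -0.1882  0.    ]
   park 0.91 [ 0.5044 -0.4162  0.    ]
  crop 152 194
```

View pics/t.png

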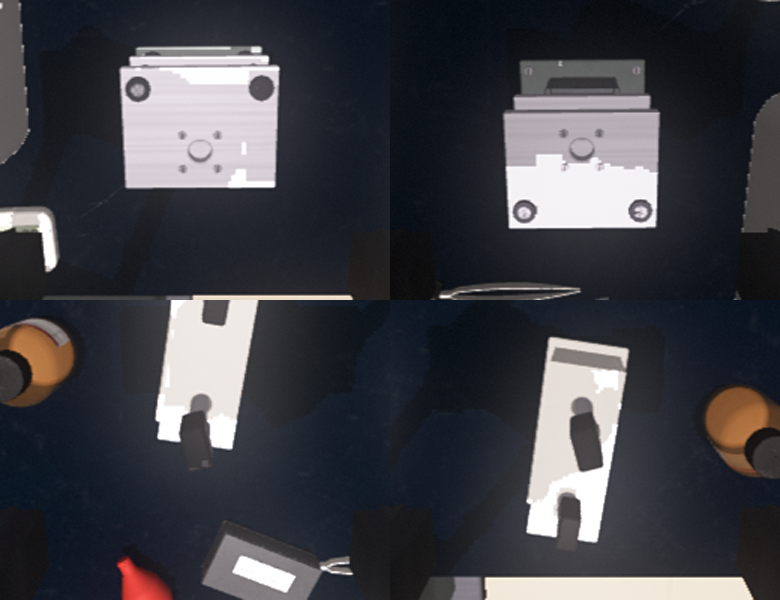

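The top tiles show the plate with its hole at about tile px (200,150) and (582,149). The bottom tiles show the long head at (197,440) and (586,442), slightly rotated. I'll fit the stand and enlarge the heads.

```bash
python3 - <<'E'
from h import *
from scipy.optimize import least_squares
D={k:np.load(f"v_{k}.npz") for k in ("stand_0","stand_1","park_0","park_1")}
def px(k,pts,off,tx): # tile pts (x,y)->(row,col)
    return np.array([[y/1.5+off[0],(x-tx)/1.5+off[1]] for x,y in pts])
v0=px("s0",[(120,67),(278,68),(275,187),(125,187),(200,150),(138,89),(262,88)],(136,193),0)
v1=px("s1",[(503,112),(659,110),(656,228),(509,228),(582,149),(524,211),(640,211)],(136,194),390)
# order for model: world +x is up in v0 (left = +y)
M0=np.array([[51,46],[51,-46],[-23,-46],[-23,46],[0,0],[39,36],[39,-36]])/1e3
M1=np.array([[-23,-46],[-23,46],[51,46],[51,-46],[0,0],[39,-36],[39,36]])/1e3
Z=np.array([.122]*5+[.126]*2)
def w(p,M):
    c,s=np.cos(p[2]),np.sin(p[2]);return np.c_[M@np.array([[c,s],[-s,c]])+p[:2],Z]
for nm,v,M,k in(("s0",v0,M0,"stand_0"),("s1",v1,M1,"stand_1")):
    r=least_squares(lambda p:(proj(D[k],w(p,M))-v).ravel(),[.534,-.191,0],loss="soft_l1");print(nm,r.x);print((r.fun.reshape(-1,2)))
    print("hole",atz("wrist",v[4],.122,D[k]))
t=[]
for k in("park_1","park_0"):
    c=proj(D[k],[.539,-.425,.16]).round().astype(int);r0,c0=c[0]-35,c[1]-35
    im=D[k]["im"][r0:r0+75,c0:c0+70].astype(float);im=255*(np.clip(im/150,0,1))**.45
    t.append(cv2.resize(im.astype(np.uint8),(400*70//70,int(75*400/70)),interpolation=cv2.INTER_CUBIC));print(k,r0,c0)
cv2.imwrite("pics/heads.png",np.hstack(t)[:,:,::-1])
E
```

```text
s0 [ 0.5334 -0.1937  0.0017]
[[ 0.0946  0.2481]
 [-0.8469  0.6208]
 [-0.2779 -0.6364]
 [-0.0018  0.3028]
 [ 0.7895 -0.1802]
 [-0.1103 -0.2541]
 [ 0.3382 -0.1216]]
hole [ 0.5341 -0.1938  0.122 ]
s1 [ 0.5332 -0.1931  0.0081]
[[ 0.1479  0.2645]
 [ 0.7082  0.0093]
 [-1.2857 -0.4391]
 [-0.6183  0.2553]
 [-0.0265 -0.2993]
 [ 0.5438 -0.1307]
 [ 0.0042  0.3123]]
hole [ 0.5333 -0.1928  0.122 ]
park_1 214 287
park_0 215 289
```

View pics/heads.png

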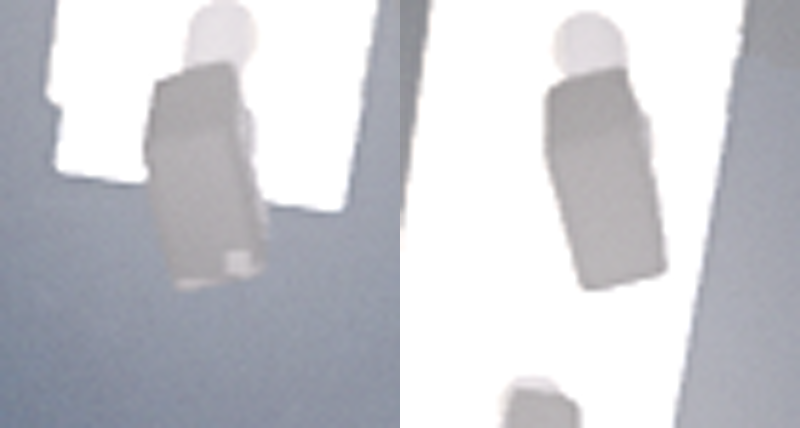

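The heads show clearly: the top-face corners in the left view are roughly (150,147),(245,132),(267,272),(178,290), and in the right view (550,155),(643,130),(667,271),(584,291). I'll fit both.

```bash
python3 - <<'E'
from h import *
from scipy.optimize import least_squares
s=400/70
for k,off,tx,P in(("park_1",(214,287),0,[(150,147),(245,132),(267,274),(178,290)]),("park_0",(215,289),400,[(550,153),(643,131),(667,271),(584,291)])):
    D=np.load(f"v_{k}.npz")
    v=np.array([[y/s+off[0],(x-tx)/s+off[1]] for x,y in P])
    W=np.array([atz("wrist",p,.165,D) for p in v])
    e=lambda a,b:np.linalg.norm(W[a]-W[b])*1e3
    l=(W[3]-W[0]+W[2]-W[1]);print(k,"centre",W.mean(0)[:2],"sides",e(0,1),e(1,2),e(2,3),e(3,0),"long-axis heading",np.arctan2(l[1],l[0])%np.pi)
    # shaft base seen at hole rim z=.07
    P2=[(222,32)] if k=="park_1" else [(590,45)]
    print(" shaft?",[atz("wrist",[y/s+off[0],(x-tx)/s+off[1]],.105,D)[:2] for x,y in P2])
E
```

```text
park_1 centre [ 0.5393 -0.4239] sides 13.291214097506936 21.11016158446714 12.766679171808281 21.44467989041384 long-axis heading 0.16636024137293373
 shaft? [array([ 0.5286, -0.4221])]
park_0 centre [ 0.5389 -0.4264] sides 13.21558327595111 20.859799080256415 12.05452123389038 20.919654848122775 long-axis heading 0.19667560763855363
 shaft? [array([ 0.5474, -0.4232])]
```

The stand hole is at (0.5333, -0.1934), with both opposed views agreeing to under 1 mm. The head centre is at (0.539, -0.425), blade heading 0.18. Time to grasp and lift.

```bash
python3 - <<'E'
from h import *
a=.18;q=Q(a);x,y=.5391,-.4252
goto([x,y,.24],q)
h=servo_line([x,y,.133],rate=.12,until_force=6);print("hit",h)
w=set_gripper(0.0);o=observe();print(o["width"],o["gripper_force"],o["tool_pos"],o["contact_force"],o["moment"],o["time"])
h=servo_line([x,y,.30],rate=.12,until_force=12);o=observe();print("lift",h,o["width"],o["tool_pos"],o["contact_force"],o["moment"],o["time"])
if not h:
    goto([.5333,-.1934,.285],q);hold(.3);o=observe()
    i=camera_info("wrist");im=read_camera("wrist");cv2.imwrite("pics/held.png",im[:,:,::-1]);np.savez("v_held.npz",im=im,**{k:np.array(i[k]) for k in("fx","fy","cx","cy","pose")})
    print(o["width"],o["tool_pos"],o["contact_force"],o["moment"],o["time"]);t=o["tool_pos"]
    print("pred blade end",proj(i,[t[0],t[1],t[2]-.123]),"grip bottom",proj(i,[t[0],t[1],t[2]-.003]),"hole",proj(i,[.5333,-.1934,.122]))
E
```

```text
hit False
0.013968397920314218 29.839634634554386 [ 0.539  -0.4248  0.1329] [-0.1594  1.8404  0.6486] [0.367  0.199  0.0063] 19.1167
lift False 0.013356900759354667 [ 0.5387 -0.4248  0.2986] [-0.1906  0.1865 -1.781 ] [-0.0331  0.1814  0.0018] 20.6583
0.013328998842366586 [ 0.5334 -0.1945  0.2849] [-0.4107 -0.4868 -1.6399] [-0.0263  0.2076  0.013 ] 21.8833
pred blade end [232.0516 324.1386] grip bottom [306.7047 324.3057] hole [219.0418 322.7578]
```

View pics/held.png

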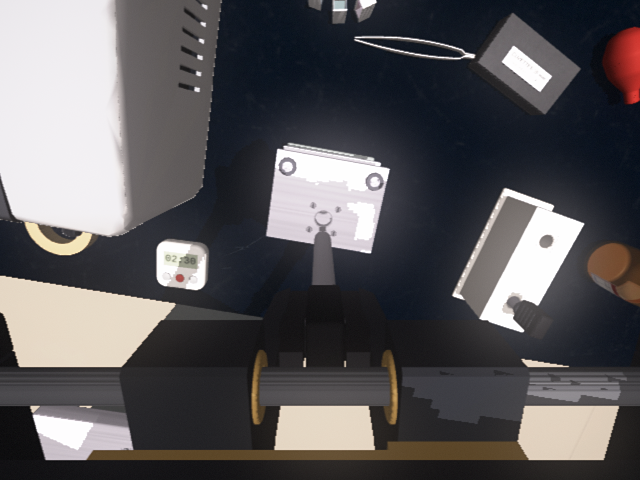

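The spindle is held upright with its blade tip at about (233,322), close to the predicted (232,324). The hole is at (218,323). I'll zoom in to check the lateral offset.

```bash
python3 - <<'E'
from h import *
D=np.load("v_held.npz");c=cv2.resize(D["im"][195:295,270:380],(660,600),interpolation=cv2.INTER_CUBIC)
cv2.imwrite("pics/heldc.png",c[:,:,::-1])
t=np.array([.5334,-.1945,.2849])
for d in(.123,.111,.08,.05,.02): print(d,(proj(D,[t[0],t[1],t[2]-d])-[195,270])*6)
print((proj(D,[.5333,-.1934,.122])-[195,270])*6)
E
```

```text
0.123 [222.3717 324.4237]
0.111 [249.9651 324.468 ]
0.08 [333.4943 324.6023]
0.05 [436.7127 324.7682]
0.02 [572.4767 324.9864]
[144.2508 316.547 ]
```

View pics/heldc.png

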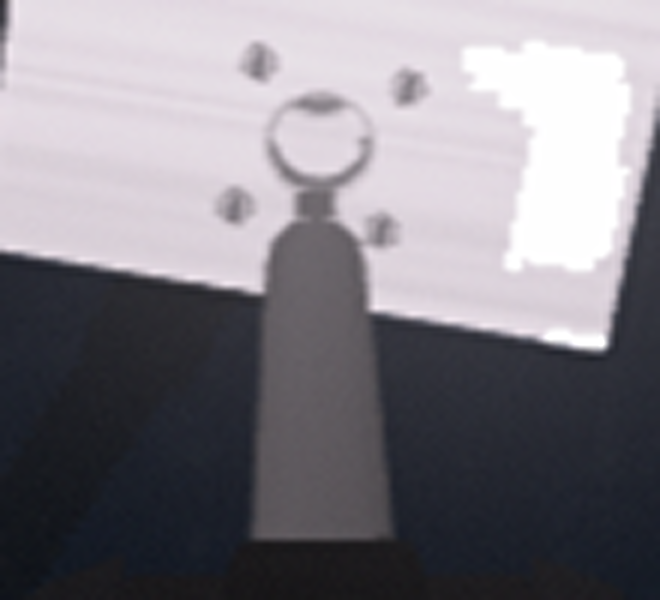

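The blade is at crop col 315 and the hole at 318, so laterally it is within ~0.4 mm at this TCP, and the fore-aft position matches the prediction. Descending under force guard.

```bash
python3 - <<'E'
from h import *
q=Q(.18);x,y=.5336,-.1946
servo_line([x,y,.26],q,rate=.08);hold(.2)
o=observe();print(o["tool_pos"],o["contact_force"],o["moment"])
for z in(.225,.20,.185):
    h=servo_line([x,y,z],q,rate=.04,until_force=4);hold(.1);o=observe()
    print(z,h,o["tool_pos"],o["contact_force"],o["moment"],o["time"])
    if h:break
E
```

```text
[ 0.5339 -0.1946  0.2606] [-1.1311 -0.9797 -1.3018] [-0.0358  0.1447 -0.0158]
0.225 False [ 0.5338 -0.1947  0.2254] [-0.2656 -1.1268 -1.0269] [-0.0769  0.119  -0.005 ] 23.725
0.2 False [ 0.5337 -0.1947  0.2003] [-0.8224 -0.5948 -2.6707] [-0.0121  0.1296 -0.0005] 24.6
0.185 False [ 0.5336 -0.1946  0.185 ] [-1.016  -0.5064 -2.4495] [-0.0005  0.1858  0.0287] 25.225
```

Both bearings are passed with no resistance. Next I find the hub gently, then press lightly and sweep.

```bash
python3 - <<'E'
from h import *
q=Q(.18);x,y=.5336,-.1946
hold(.2);b=np.mean([observe()["contact_force"] for _ in range(3)],0);print(b)
h=servo_line([x,y,.148],q,rate=.025,until_force=3);hold(.2);o=observe()
print(h,o["tool_pos"],o["contact_force"],o["moment"],o["time"])
E
```

```text
[-0.3607 -0.1462 -2.1034]
False [ 0.5337 -0.1946  0.1481] [-0.5998  0.0211 -1.8821] [-0.0366  0.1308 -0.0244] 27.2583
```

No contact yet, 7 mm below the hub face, so the blade may already be in the slot. Continuing the guarded descent to the shoulder.

```bash
python3 - <<'E'
from h import *
q=Q(.18);x,y=.5336,-.1946
h=servo_line([x,y,.137],q,rate=.015,until_force=3);o=observe()
print(h,o["tool_pos"],o["contact_force"],o["moment"],o["time"],o["width"])
hold(.2);o=observe();print(o["tool_pos"],o["contact_force"],o["moment"])
E
```

```text
True [ 0.5336 -0.1946  0.1413] [ 0.5046 -0.3062  2.6828] [-0.06    0.0797  0.0427] 27.7583 0.013881546358710556
[ 0.5334 -0.1946  0.1411] [ 0.1424 -0.3029  3.1096] [-0.0847  0.0191  0.0263]
```

Contact came at TCP z 0.1413, which puts the blade end at ≈0.019, matching the shoulder on the hub (0.020). The slot happened to be within 0.12 rad of the starting heading. I'll ease off, release, retreat and verify.

```bash
python3 - <<'E'
from h import *
q=Q(.18);x,y=.5336,-.1946
servo_line([x,y,.1417],q,rate=.01);print(observe()["contact_force"])
set_gripper(.05);hold(.2);o=observe();print(o["width"],o["contact_force"],o["tool_pos"])
h=servo_line([x,y,.30],q,rate=.1,until_force=8);hold(.3);print(h)
i=camera_info("wrist");im=read_camera("wrist")
for n,z in(("long_grip",.16),):
    for d in place_of("wrist",n)[:1]:print(n,d["point"],d["conf"],atz("wrist",d["point"],z,i))
f=[proj(i,[x+s*np.cos(.18)*.012-u*np.sin(.18)*.007,y+.001+s*np.sin(.18)*.012+u*np.cos(.18)*.007,.175]) for s in(1,-1) for u in(1,-1)]
print("seated top corners",np.round(f,1).tolist(),"unseated centre",proj(i,[x,y+.001,.187]),"seated",proj(i,[x,y+.001,.175]))
c=np.mean(f,0).round().astype(int);r0,c0=c[0]-50,c[1]-60
vis=im.copy()
for p in f: vis[int(round(p[0])),int(round(p[1]))]=[255,0,0]
W=cv2.resize(vis[r0:r0+100,c0:c0+120],(480,400),interpolation=cv2.INTER_NEAREST)
s=read_camera("scene");S=cv2.resize(s[215:305,300:372],(320,400),interpolation=cv2.INTER_CUBIC);ci=camera_info("scene")
for z in(.14,.175,.187):print("scene",z,(proj(ci,[.5334,-.1937,z])-[215,300])*4.444)
cv2.imwrite("pics/fin.png",np.hstack([W,S])[:,:,::-1]);print(observe()["time"])
E
```

```text
[ 0.2413 -0.3001  1.7107]
0.049871196565361674 [-0.1264 -0.3203  0.5226] [ 0.5336 -0.1946  0.1417]
False
long_grip [225.5, 327.9] 0.57 [ 0.5346 -0.1974  0.16  ]
seated top corners [[215.5, 313.5], [215.5, 332.4], [246.2, 313.8], [246.2, 332.1]] unseated centre [235.5848 322.9179] seated [231.0518 322.9626]
scene 0.14 [ 88.722  144.0399]
scene 0.175 [ 36.6048 145.0568]
scene 0.187 [ 18.4447 145.4112]
31.3333
```

View pics/fin.png

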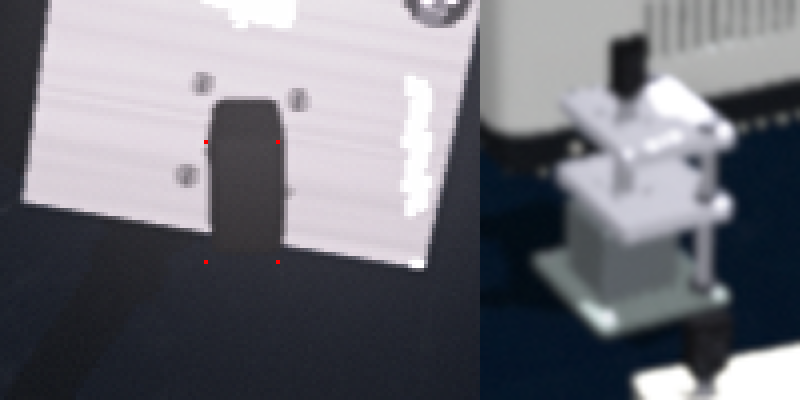

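The spindle stands upright in the stand. Its head top is at scene-crop row ~36, which matches the seated prediction of 36.6 (18 if unseated), and the gripper is clear above it. Handing in.

```bash
python3 -c "
from station import *
print(finish_job())"
```

```text
the job is handed in; nothing more can be done
None
```

The long spindle is threaded through both bearing plates, seated in the hub slot, upright and released, and the job was handed in after about 31 of the 64 s; no turning search was needed, because the blade dropped into the slot at the heading it was already held at.

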